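# Pull out the telescopic length stop and hold it at its second stop

### The job

I want to mark a board against the telescopic length stop on the bench: free its clamp by turning the black knob on top counterclockwise (seen from above) as far as it goes, then squeeze the pull head at the end of the rod so that the red button in its side is pushed fully in. Keeping the button in, pull the rod all the way out, past the first stop to the second and last one, and finish while still holding it there against its return spring, with the clamp left free. Leave the other things on the bench where they are.

Things in the scene. Friction and masses are not known exactly. Their poses are not given: they have to be found in the camera images.
- length_stop: Telescopic length stop fixed to the bench: blue housing 42 mm wide (x), y -20 to 130 mm, top z 64 mm, on a base plate 90x155x10 mm; a rule 40 mm wide, 3 mm thick with red marks lies under the rod's path (y -20 to -235 mm). Origin on the bench under the rod's axis, 20 mm inside the housing's mouth; z up; the aluminium rod comes out towards -y, its axis at z 45 mm. Yaw within 0.3 rad of 0.
- knob_grip (a point): Point on the vertical axis of the clamp knob, 96 mm above the bench; at (0, 75, 96) mm in the frame of length_stop. The knob is a black upright bar 46 mm long, 14 mm thick, z 78 to 110 mm, over the housing, a white mark near one end of its top. The point turns with the knob: y along the bar, x across its 14 mm (grip it so).
- clamp_knob (a joint): Turn of the clamp knob, rad: 0 clamped (bar in line with the rod), grows counterclockwise seen from above, end of travel 1.40. Starts between 0 and 0.15. It swings a lock peg out of the rod's way; the rod is free from about 1.0 on. Friction 0.05 N m; it stays where it is left.
- head_grip (a point): Centre of the pull head on the rod's end, 50 mm above the bench, axes as length_stop; with the rod home at (0, -75, 50) mm in that frame, 35 mm clear of the housing. Black block 34 mm wide (x), 40 mm long (y), z 24 to 70 mm; steel front plate 46 mm wide, 7 mm thick on its -y end. Grip it from above across x, one finger on the red button, the other on its plain other face: 43 mm over both.
- button_face (a point): Centre of the outer face of the red release button, 24x24 mm, on the -x side of the pull head, 45 mm above the bench, standing 9 mm out of the head (at (-26, -75, 45) mm in the frame of length_stop, rod home, button out). Axes as length_stop.
- release_button (a joint): How far the red button is pushed in, m: 0 out, 0.008 fully in; spring 2.5 N rising to 6 N. Its catch frees the rod when in by about 5 mm. If let out on the way, the catch stops the rod at the first stop; held in, the rod runs past it unhindered. Press before pulling: under pull the catch hooks and jams the button.
- rod (a joint): How far the rod is pulled out, m: 0 home, 0.055 first stop, 0.110 second stop (solid end of travel). It slides along the -y axis of length_stop. A return spring pulls it home, 6 N at home, 10.5 N at the second stop; nothing but the hand keeps it out. Let go, it springs back and its catch comes to rest about 0.01 m short of home until the button is pressed again.
- jar_screws: Bystander, leave alone: glass jar of screws with a yellow lid, 66x67x91 mm, at the back. Origin at the centre of its underside.
- tin_white: Bystander, leave alone: white round tin, 70x71x75 mm, at the back. Origin at the centre of its underside.
- tray_blue: Bystander, leave alone: blue open tray, 130x200x40 mm, at the back. Origin at the centre of its underside.
- tape_measure: Bystander, leave alone: yellow tape measure, 37x78x62 mm, in front on the left of the vise. Origin at the centre of its underside.
- wood_block: Bystander, leave alone: wooden block, 45x120x40 mm, in front. Origin at the centre of its underside.

How it is judged:
By the outcome, as a careful person would: the job done as asked, in the order asked, and still so for the second after the job is handed in, while the arm keeps its last pose, push and grip.
It also fails if it takes over 45 s, if anything falls off the work surface, if the arm or the gripper's body presses on something with over 40 N, if the wrist force passes 120 N, or if a joint passes its speed limit or range.

### The arm

A 6-joint arm with a two-finger parallel gripper is mounted at the origin on a cart in front of the work surface, level with it; the furniture and walls round the work are solid. World frame = base frame: x ahead of the robot, y to its left, z up, the work surface at z = 0. Lengths are in mm, angles in rad, forces in N, time in s.
With the tool pointing down it reaches from about 275 to 750 mm from the base axis. Payload 10.2 kg.
Tool frame: the origin (TCP) lies between the finger pads; the fingertips stand 8 mm ahead of it and the grasp point (between the pads) lies 11 mm behind it; z points along the fingers, x is the direction in which the jaws open and shut, and the axes are right-handed (so a half turn about z gives the same grasp; the last joint's range is limited). The gripper opens to 85 mm and grips with 20 to 120 N. Pads are 22 mm wide; open, the fingers measure 114 mm over their backs; the gripper's body (76 mm by 85 mm) begins 54 mm behind the grasp point. The pads swing forward as they close: fully open they stand 13 mm farther back than shut.
Start: joints at [0.885, 0.313, 1.498, -0, 1.331, -0.223], TCP at [234.402, 469.773, 239.294] pointing down, gripper open.
Joint ranges: [-2.94, 2.94], [-0.97, 2.17], [0.19, 2.56], [-1.23, 4.37], [0.02, 3.11], [-2.88, 2.88]. Speed limits (rad/s): [2.39, 2.39, 3.01, 3.14, 3.14, 3.14].

### API

Orientations are given as a unit quaternion [w, x, y, z].
In Python, from rig import sense, eyes, ctrl gives the robot as it stands.
- The arm moves only by the tool move_arm, never from a script. Its argument "rows" is a list that holds one entry, the list of rows, each a list of 5 numbers: the shift along the tool's x, y, z in mm, then the turn about the tool's z in units of 6 degrees (1.0 is 6 degrees), then the gripper command: -1 is shut, 1 is fully open, values between are in proportion. In form: [[[dx, dy, dz, roll, jaw], ...]]. A call has 1 to 12 rows; each row is the pose to reach, as a shift and turn from the pose measured when the call began, along the tool's axes at that moment; what a row does not reach only later rows make up. A row lasts 1/8 s, in which the tool goes at most 62.5 mm and 10.7 degrees, less where a joint would pass 70% of its speed; a pose out of reach is approached as far as the arm can. A call with a gripper value outside its range is refused whole. The fingers move at their own pace and stop on an object; "squeeze" is the grip in N (left out, the last holds). Time passes only in rows, so rows that repeat a pose let the fingers close. It gives the time, the measured TCP pose, the force and the opening at its end, in the units of the state.
- sense(): the state, without advancing time (a new reading comes with each control period).
- eyes.capture(name): name is "scene" or "top" or "wrist"; returns a dict with "color" (384x512x3 uint8, blue, green, red), "vertical_fov" (degrees; the focal length in pixels is half the picture's height over the tangent of half this angle, whatever the lens; pixels are square), "cx", "cy" (the principal point, pixels), "k1" (the pictures are not rectified: a ray, as slopes to the right and down, at radius r is drawn at 1 + k1 r^2 times it, then the intrinsics apply), "xyz" and "attitude" of the camera in the world. Camera axes: x right, y down, z forward; pixel columns grow to the right and rows downward; lengths in mm; the calibration is good to about 2 mm. A picture is of the moment at which its call begins. There is no depth.
- ctrl.finish_job(): hands the job in, once; it reports no verdict.
The state is a dict: "time_s": time; "joints": joint angles; "dq": joint speeds; "tau": joint torques, N m; "eef_pos": TCP position; "ee_rot": TCP orientation; "force": force on the tool from outside, world axes, zero at the start; "wrist_torque": the same for the moment, N m; "grip_width": opening from 0.0 (shut) to 1.0 (fully open).
Only numpy, scipy, OpenCV 4.12 (cv2) and the standard library are available. Lean on these libraries where they do the work, as an engineer would, in place of code of your own. Each camera call takes 0.05 s, during which the arm holds its last target. There are 200 camera calls.

## Working session

There is one attempt and no reset: what is moved stays moved. The work goes in short steps, Python scripts to look and compute and a tool call to move; the robot and the scene stay as the last step left them, time stands still between calls to the robot, and variables do not carry over. Pictures are saved under pics/ and viewed, about 8 in all and at most 12, crops included, and the job is handed in when it is done.

Besides the shell and the picture viewer there is one more tool, called after ">>>" in YAML: its name, and indented under it one key for each argument. move_arm: Moves the arm, as the interface text tells. Its arguments: {"type":"object","properties":{"rows":{"type":"array","items":{"type":"array","items":{"type":"array","items":{"type":"number"}}}},"squeeze":{"type":"number"}},"required":["rows"]}

```bash
mkdir -p pics
cat > h.py <<'E'
import numpy as np, cv2, json
from scipy.spatial.transform import Rotation as R
from rig import sense, eyes, ctrl
def rot(q): return R.from_quat(np.r_[q[1:],q[0]]).as_matrix()
def cam(n,f):
    c=eyes.capture(n); cv2.imwrite(f'pics/{f}.png',c['color'])
    json.dump({k:np.asarray(v).tolist() for k,v in c.items() if k!='color'},open(f'pics/{f}.json','w')); return c
def K(c):
    f=192/np.tan(np.radians(c['vertical_fov'])/2); return np.array([[f,0,c['cx']],[0,f,c['cy']],[0,0,1.]])
def ray(f,u,v):
    c=json.load(open(f'pics/{f}.json')); k=K(c)
    d=np.array([(u-k[0,2])/k[0,0],(v-k[1,2])/k[1,1]]); s=d.copy()
    for _ in range(30): s=d/(1+c['k1']*(s@s))
    return np.array(c['xyz']), rot(c['attitude'])@np.r_[s,1]
def at(f,u,v,z):
    o,d=ray(f,u,v); return o+d*(z-o[2])/d[2]
def proj(f,p):
    c=json.load(open(f'pics/{f}.json')); k=K(c); q=rot(c['attitude']).T@(np.array(p)-c['xyz']); s=q[:2]/q[2]; s=s*(1+c['k1']*(s@s)); return k[:2,:2]@s+k[:2,2]
E
python3 - <<'E'
from h import *
a=cam('scene','s1');b=cam('top','t1')
s=sense();print(s)
for c in(a,b):print({k:v for k,v in c.items() if k!='color'})
E
```

```text
{'time_s': 0.1, 'joints': array([ 8.84618665e-01,  3.13371140e-01,  1.49835076e+00, -5.20927996e-05,
        1.33102821e+00, -2.23408843e-01]), 'dq': array([-0.00059676, -0.00197071, -0.00289674, -0.00155104,  0.0012207 ,
       -0.00130068]), 'tau': array([ 2.97188781e-03, -4.12900794e+01, -2.60138834e+01, -1.22348229e-04,
        3.09147115e-03, -6.08894720e-05]), 'eef_pos': array([234.25320242, 469.58681898, 238.80792349]), 'ee_rot': array([ 2.11791575e-04,  8.50416318e-01,  5.26110017e-01, -5.39175358e-04]), 'force': array([-0.16823202, -0.11741816,  0.57057838]), 'wrist_torque': array([ 0.00098648, -0.00290024, -0.01130974]), 'grip_width': 1.0003484201012005}
{'vertical_fov': 44.05480869327271, 'cx': 254.1472596081084, 'cy': 194.35813653471766, 'k1': -0.01450654804732465, 'xyz': array([-341.32695949,  805.20547566,  569.18436386]), 'attitude': array([ 0.24075104, -0.3894956 ,  0.74404844, -0.48654294])}
{'vertical_fov': 54.42887714173185, 'cx': 260.8891493712168, 'cy': 188.98209733744213, 'k1': 0.03790087927280787, 'xyz': array([ 393.46447078,  156.70029168, 1072.89505215]), 'attitude': array([ 0.05244442, -0.69777276,  0.71185501, -0.06020966])}
```

View pics/t1.png

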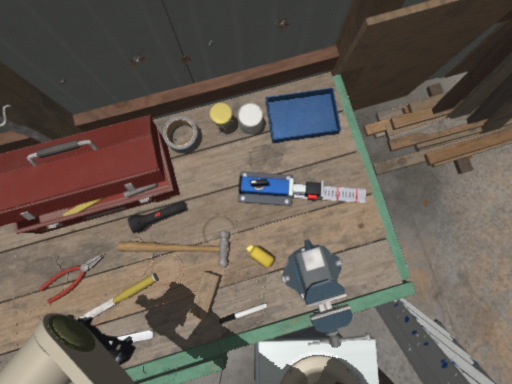

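View pics/s1.png

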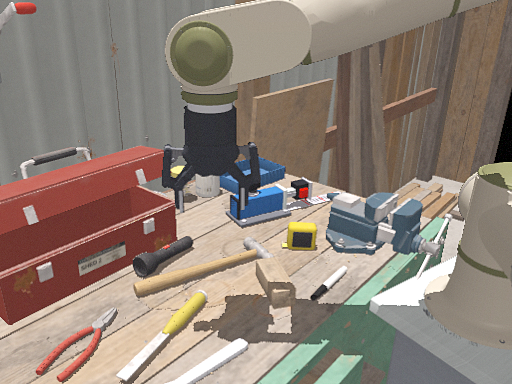

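The top view shows the length stop (housing near (266,188), head near (313,190), rule out to (366,195)). Next I enlarge that part of the picture.

Run:
```python
import cv2
i=cv2.imread('pics/t1.png')[165:215,230:375]
cv2.imwrite('pics/t1c.png',cv2.resize(i,None,fx=5.5,fy=5.5,interpolation=cv2.INTER_CUBIC))
from h import *
print(at('t1',266,188,64),at('t1',313,190,70),at('t1',366,195,0))
```

```text
[558.08945394 129.84190769  64.        ] [549.13978985   2.2416864   70.        ] [ 542.37221893 -161.56887078    0.        ]
```

View pics/t1c.png

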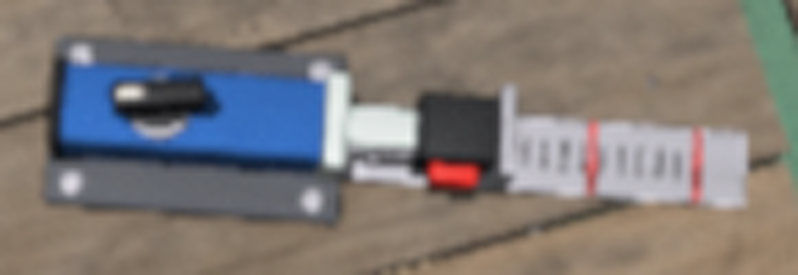

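```bash
cat > fit.py <<'E'
from h import *
from scipy.optimize import least_squares
pts=[((745,130),(20,-235,3)),((745,206),(-20,-235,3)),((68,64),(21,130,64)),((60,154),(-21,130,64)),
((421,95),(17,-55,70)),((419,158),(-17,-55,70)),((163,97),(0,75,110)),((508,86),(23,-98,70))]
def uv(p): return np.array([(p[0]+.5)/5.5-.5+230,(p[1]+.5)/5.5-.5+165])
def T(q,l): c,s=np.cos(q[2]),np.sin(q[2]); return np.array([q[0]+c*l[0]-s*l[1],q[1]+s*l[0]+c*l[1],l[2]])
f=lambda q:np.concatenate([proj('t1',T(q,l))-uv(p) for p,l in pts])
r=least_squares(f,[550,70,0],x_scale=[1,1,.01],loss='soft_l1');q=r.x
print(q);print(f(q).reshape(-1,2).round(2))
a,b=[at('t1',*uv(p),110)for p in((118,95),(212,98))]
print('knob',T(q,(0,75,96)),'head',T(q,(0,-75,50)),'bar',a,b,np.linalg.norm(a-b),'angle rel',np.arctan2(*(a-b)[[1,0]])-np.pi/2-q[2])
E
python3 fit.py
```

```text
[ 5.60138906e+02  7.47249569e+01 -7.77562771e-02]
[[ 0.66 -0.  ]
 [ 0.49 -0.16]
 [-2.71  0.4 ]
 [-2.28 -0.89]
 [ 0.52 -0.31]
 [ 0.41  0.53]
 [-0.39  0.11]
 [ 0.51  0.07]]
knob [565.96475238 149.49834465  96.        ] head [ 5.54313060e+02 -4.84308679e-02  5.00000000e+01] bar [567.61984742 169.86827555 110.        ] [565.31599835 125.12926728 110.        ] 44.79828770297698 angle rel 0.02630641326924628
```

```bash
cat > go.py <<'E'
from h import *
def go(p,yaw):
    s=sense();M=rot(s['ee_rot']);d=M.T@(np.array(p)-s['eef_pos'])
    y=np.arctan2(M[1,0],M[0,0]);r=-np.degrees((yaw-y+np.pi)%(2*np.pi)-np.pi)/6
    print('t',round(s['time_s'],2),'tcp',s['eef_pos'].round(1),'yaw',round(y,3),'F',s['force'].round(1),'w',round(s['grip_width'],3),'tilt',M[:,2].round(3)); print('shift',d.round(1),'roll',round(r,2))
E
python3 -c "
from go import *
go((566,149.5,170),-.05)"
```

```text
t 0.1 tcp [234.3 469.6 238.8] yaw 1.108 F [-0.2 -0.1  0.6] w 1.0 tilt [-0.001 -0.001 -1.   ]
shift [-138.2  439.8   68.9] roll 11.06
```

>>> move_arm:
  rows:
    - [[-14, 44, 7, 1.1, 1], [-28, 88, 14, 2.2, 1], [-42, 132, 21, 3.3, 1], [-56, 176, 28, 4.4, 1], [-69, 220, 35, 5.5, 1], [-83, 264, 42, 6.6, 1], [-97, 308, 49, 7.7, 1], [-111, 352, 56, 8.8, 1], [-125, 396, 63, 10, 1], [-138, 440, 69, 11.06, 1], [-138, 440, 69, 11.06, 1], [-138, 440, 69, 11.06, 1]]
  squeeze: 30

```text
time_s: 1.6
eef_pos: [565.8, 150.0, 169.6]
ee_rot: [0.0, 1.0, -0.025, -0.001]
force: [0.3, 0.4, 0.2]
grip_width: 1.003
```

```bash
python3 -c "
from go import *
go((566,149.5,85),-.05)
a=cam('wrist','w1');print(a['xyz'],a['attitude'])
print(proj('w1',(566,149.5,110)),proj('w1',(554.3,0,70)))
cv2.imwrite('pics/w1.png',a['color'])"
```

```text
t 1.6 tcp [565.8 150.  169.6] yaw -0.049 F [0.3 0.4 0.2] w 1.003 tilt [-0.002 -0.001 -1.   ]
shift [ 0.3  0.4 84.6] roll 0.01
[571.16692711 222.66213127 304.20613307] [ 0.14249621  0.98948792 -0.0243648  -0.00385302]
[249.1940801  210.57187462] [245.68326225 330.1776337 ]
```

View pics/w1.png

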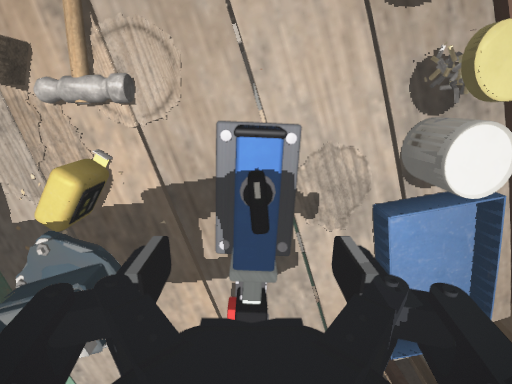

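The wrist view shows the knob bar from about (257,172) to (260,232), housing rear top corners (236,136) and (284,136), front (232,270) and (277,270).

```bash
python3 -c "
from go import *
for p in((257,172,110),(260,232,110),(236,136,64),(284,136,64),(232,270,64),(277,270,64)):print(at('w1',*p))
i=cv2.imread('pics/w1.png')[110:330,200:320];cv2.imwrite('pics/w1c.png',cv2.resize(i,None,fx=2.7,fy=2.7,interpolation=cv2.INTER_CUBIC))"
```

```text
[573.10407923 178.67900541 110.        ]
[573.36890238 131.60139335 110.        ]
[556.96941217 200.70705986  64.        ]
[598.06467459 198.71028202  64.        ]
[544.47356179  70.04939129  64.        ]
[589.13188837  67.84232169  64.        ]
```

View pics/w1c.png

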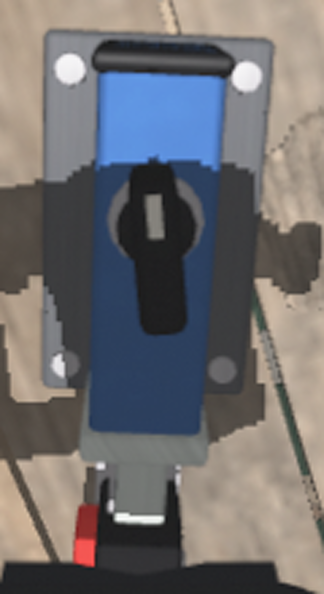

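The crop shows the bar's centre line, with the white mark at its +y end, slightly turned from the housing. The wrist view puts the knob about 7 mm further in +x than the top view. I'll go down partway with the bar between the open fingers and check again.

>>> move_arm:
  rows:
    - [[2, 0, 30, -0.2, 1], [5, 0, 60, -0.4, 1], [5, 0, 75, -0.45, 1], [5, 0, 75, -0.45, 1]]

```text
time_s: 2.15
eef_pos: [570.0, 150.5, 94.6]
ee_rot: [0.0, 1.0, -0.0, -0.001]
force: [-0.2, -0.6, 0.7]
grip_width: 0.999
```

```bash
python3 -c "
from go import *
go((573,152,85),-.0)
a=cam('wrist','w2')
for x in (566,570,574):print(x,proj('w2',(x,150,110)))
cv2.imwrite('pics/w2.png',a['color'])"
```

```text
t 2.15 tcp [570.  150.5  94.6] yaw -0.001 F [-0.2 -0.6  0.7] w 0.999 tilt [-0.002 -0.001 -1.   ]
shift [ 3.  -1.5  9.6] roll -0.01
566 [239.34836524 264.7270308 ]
570 [247.51576276 264.73411244]
574 [255.68502801 264.73356468]
```

View pics/w2.png

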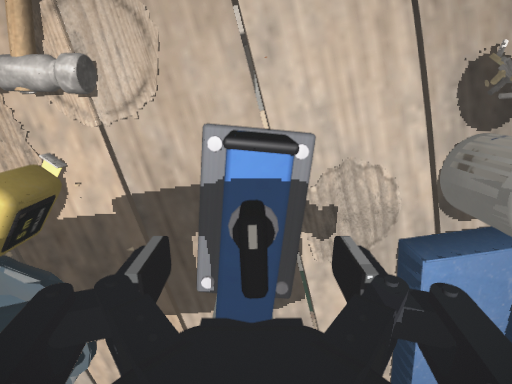

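Bar is at column 253, rows about 205–298. Finger midpoint is at column 251, so the knob is at about x 571.5, y 152. Close on it.

>>> move_arm:
  rows:
    - [[1.5, -1.5, 6, 0, 1], [1.5, -1.5, 6, 0, 0], [1.5, -1.5, 6, 0, -0.5], [1.5, -1.5, 6, 0, -1], [1.5, -1.5, 6, 0, -1], [1.5, -1.5, 6, 0, -1], [1.5, -1.5, 6, 0, -1], [1.5, -1.5, 6, 0, -1]]
  squeeze: 25

```text
time_s: 3.2
eef_pos: [571.2, 152.2, 89.8]
ee_rot: [0.0, 1.0, -0.0, -0.001]
force: [-6.2, 0.3, 5.2]
grip_width: 0.154
```

```bash
python3 -c "
from go import *
go((571.5,152,88),1.35);print(sense()['wrist_torque'])"
```

```text
t 3.2 tcp [571.2 152.2  89.8] yaw -0.001 F [-6.2  0.3  5.2] w 0.154 tilt [-0.003 -0.001 -1.   ]
shift [0.3 0.2 1.8] roll -12.9
[ 0.08986894  0.9422187  -0.01594653]
```

>>> move_arm:
  rows:
    - [[-0.5, 0, 0, -1.2, -1], [-0.5, 0, 0, -2.4, -1], [-0.5, 0, 0, -3.6, -1], [-0.5, 0, 0, -4.8, -1], [-0.5, 0, 0, -6, -1], [-0.5, 0, 0, -7.2, -1], [-0.5, 0, 0, -8.4, -1], [-0.5, 0, 0, -9.6, -1], [-0.5, 0, 0, -10.8, -1], [-0.5, 0, 0, -11.8, -1], [-0.5, 0, 0, -11.8, -1]]

```text
time_s: 4.58
eef_pos: [569.5, 151.1, 89.8]
ee_rot: [-0.001, 0.815, 0.579, -0.004]
force: [-8.9, -7.4, 5.2]
grip_width: 0.161
```

```bash
python3 -c "
from go import *
go((571.5,152,88),1.32);print(sense()['wrist_torque'])"
```

```text
t 4.58 tcp [569.5 151.1  89.8] yaw 1.236 F [-8.9 -7.4  5.2] w 0.161 tilt [-0.007 -0.003 -1.   ]
shift [1.6 1.6 1.8] roll -0.8
[-1.07457415  1.19687896  0.04206889]
```

>>> move_arm:
  rows:
    - [[-1.5, -1, 0, -0.4, -1], [-2, -1.4, 0, -0.8, -1], [-2, -1.4, 0, -1.2, -1], [-2, -1.4, 0, -1.6, -1], [-2, -1.4, 0, -1.9, -1], [-2, -1.4, 0, -1.9, -1]]

```text
time_s: 5.32
eef_pos: [569.0, 150.7, 90.0]
ee_rot: [-0.001, 0.755, 0.656, -0.001]
force: [9.0, 7.3, -6.0]
grip_width: 0.161
```

```bash
python3 -c "
from go import *
go((569,150,88),1.32);print(sense()['wrist_torque'])"
```

```text
t 5.33 tcp [569.  150.7  90. ] yaw 1.431 F [ 9.   7.3 -6. ] w 0.161 tilt [-0.002  0.001 -1.   ]
shift [-0.7  0.1  2. ] roll 1.06
[ 1.16052137 -1.38981126 -1.93594967]
```

The torque about z jumped from 0.04 to -1.9 N m, so the knob is at its end stop. Ease off, release and rise.

>>> move_arm:
  rows:
    - [[0, 0, 0, 0.9, -1], [0, 0, 0, 0.9, 0], [0, 0, 0, 0.9, 1], [0, 0, 0, 0.9, 1], [0, 0, 0, 0.9, 1], [0, 0, -20, 0.9, 1], [0, 0, -50, 0.9, 1], [0, 0, -80, 0.9, 1], [0, 0, -80, 0.9, 1]]

```text
time_s: 6.45
eef_pos: [570.1, 150.7, 172.3]
ee_rot: [0.0, 0.785, 0.62, 0.001]
force: [1.0, -0.8, -0.5]
grip_width: 0.996
```

```bash
python3 -c "
from go import *
go((557.2,1.3,140),-.08)"
```

```text
t 6.45 tcp [570.1 150.7 172.3] yaw 1.337 F [ 1.  -0.8 -0.5] w 0.996 tilt [ 0.002  0.001 -1.   ]
shift [-148.4   22.    32.1] roll 13.53
```

>>> move_arm:
  rows:
    - [[-18, 3, 0, 1.4, 1], [-36, 6, 0, 2.8, 1], [-54, 9, 2, 4.2, 1], [-72, 12, 5, 5.6, 1], [-90, 15, 10, 7, 1], [-110, 18, 15, 8.5, 1], [-130, 20, 20, 10, 1], [-148, 22, 25, 11.5, 1], [-148, 22, 32, 12.8, 1], [-148, 22, 32, 13.5, 1], [-148, 22, 32, 13.5, 1]]

```text
time_s: 7.82
eef_pos: [556.9, 1.7, 139.3]
ee_rot: [-0.001, 0.999, -0.038, 0.0]
force: [0.8, -0.6, 0.3]
grip_width: 0.999
```

```bash
python3 -c "
from go import *
go((557.2,1.3,61),-.08)
a=cam('wrist','w3')
print(proj('w3',(557.2,1.3,70)),proj('w3',(555,1.3,70)))
cv2.imwrite('pics/w3.png',cv2.resize(a['color'],(768,576)))"
```

```text
t 7.83 tcp [556.9   1.7 139.3] yaw -0.076 F [ 0.8 -0.6  0.3] w 0.999 tilt [ 0.001  0.001 -1.   ]
shift [ 0.2  0.5 78.3] roll 0.04
[249.25623986 206.36391808] [246.4482534  206.56708977]
```

View pics/w3.png

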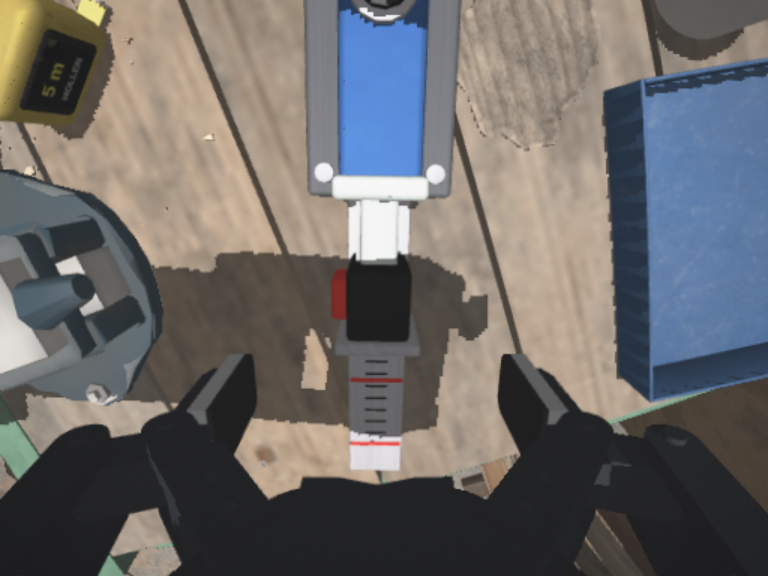

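The wrist view shows the head's top centred at about (379,308)/1.5, within 1 mm of the finger midpoint, with the button on the left. Descend and squeeze.

>>> move_arm:
  rows:
    - [[0.5, 0.5, 40, 0, 1], [0.5, 0.5, 80, 0, 1], [0.5, 0.5, 103, 0, 1], [0.5, 0.5, 103, 0, 1], [0.5, 0.5, 103, 0, 0.3], [0.5, 0.5, 103, 0, 0], [0.5, 0.5, 103, 0, -1], [0.5, 0.5, 103, 0, -1], [0.5, 0.5, 103, 0, -1], [0.5, 0.5, 103, 0, -1], [0.5, 0.5, 103, 0, -1]]
  squeeze: 60

```text
time_s: 9.25
eef_pos: [557.3, 1.4, 37.4]
ee_rot: [-0.001, 0.999, -0.038, 0.0]
force: [-4.8, 0.8, 8.6]
grip_width: 0.399
```

```bash
python3 -c "
from go import *
go((557.2,1.3,36),-.08)
print(sense()['wrist_torque'], sense()['grip_width']*85)"
```

```text
t 9.25 tcp [557.3   1.4  37.4] yaw -0.076 F [-4.8  0.8  8.6] w 0.399 tilt [ 0.001  0.002 -1.   ]
shift [-0.1  0.1  1.4] roll 0.04
[ 0.08851082  1.269228   -0.3402242 ] 33.877357510034464
```

Opening is 34 mm, so the button is fully in. Pull.

>>> move_arm:
  rows:
    - [[-0.5, 8, 0, 0, -1], [-0.5, 18, 0, 0, -1], [-0.5, 28, 0, 0, -1], [-0.5, 38, 0, 0, -1], [-0.5, 48, 0, 0, -1], [-0.5, 58, 0, 0, -1], [-0.5, 68, 0, 0, -1], [-0.5, 78, 0, 0, -1], [-0.5, 88, 0, 0, -1], [-0.5, 98, 0, 0, -1], [-0.5, 104, 0, 0, -1], [-0.5, 104, 0, 0, -1]]

```text
time_s: 10.75
eef_pos: [547.9, -100.8, 37.4]
ee_rot: [-0.002, 0.999, -0.038, -0.001]
force: [-5.1, 10.1, 5.7]
grip_width: 0.393
```

```bash
python3 -c "
from go import *
go((548.7,-108.5,37.4),-.08)
print(sense()['wrist_torque'], sense()['grip_width']*85)"
```

```text
t 10.75 tcp [ 547.9 -100.8   37.4] yaw -0.076 F [-5.1 10.1  5.7] w 0.393 tilt [-0.002  0.005 -1.   ]
shift [1.4 7.7 0. ] roll 0.04
[ 1.397537    1.05346652 -0.2736342 ] 33.4199382746342
```

>>> move_arm:
  rows:
    - [[0, 4, 0, 0, -1], [0, 8, 0, 0, -1], [0, 10, 0, 0, -1], [0, 11.5, 0, 0, -1], [0, 11.5, 0, 0, -1], [0, 11.5, 0, 0, -1]]

```text
time_s: 11.5
eef_pos: [547.1, -108.2, 37.5]
ee_rot: [-0.005, 0.999, -0.038, -0.001]
force: [3.7, 23.8, 2.6]
grip_width: 0.395
```

```bash
python3 -c "
from go import *
go((548.7,-108.5,37.4),-.08)
print(sense()['wrist_torque'], sense()['grip_width']*85)"
```

```text
t 11.5 tcp [ 547.1 -108.2   37.5] yaw -0.076 F [ 3.7 23.8  2.6] w 0.395 tilt [-0.002  0.011 -1.   ]
shift [1.6 0.2 0.1] roll 0.04
[ 3.26433382 -0.30198626 -0.1917025 ] 33.5392824177683
```

The force rose to 24 N at 110 mm of travel, so the rod is on the last stop. One last look.

```bash
python3 -c "
from go import *
a=cam('top','t2')['color'][150:230,220:390];b=cam('wrist','w4')['color'];s=cam('scene','s2')['color'][150:240,200:370]
r=lambda i:cv2.resize(i,(400,int(i.shape[0]*400/i.shape[1])),interpolation=cv2.INTER_CUBIC)
l=np.vstack([r(a),r(s)]);w=r(b);h=max(len(l),len(w));p=lambda i:np.pad(i,((0,h-len(i)),(0,0),(0,0)))
cv2.imwrite('pics/fin.png',np.hstack([p(l),p(w)]));go((0,0,0),0)"
```

```text
t 11.65 tcp [ 547.1 -108.2   37.5] yaw -0.076 F [ 4.2 24.   2.2] w 0.393 tilt [-0.002  0.011 -1.   ]
shift [-553.6  -66.    40. ] roll -0.72
```

View pics/fin.png

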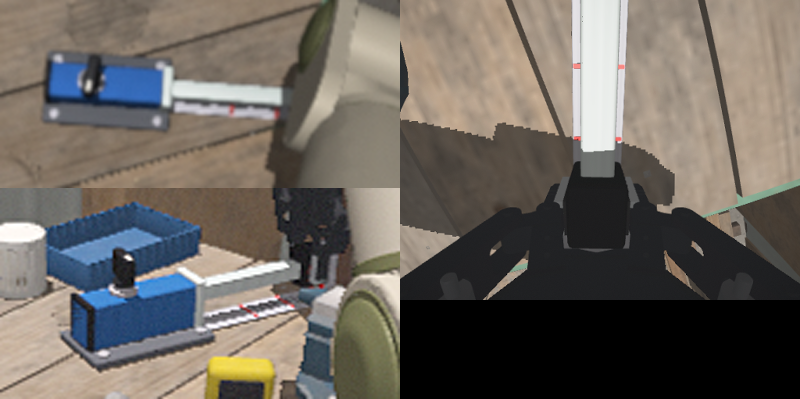

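The knob stands crosswise, and the rod is fully out with both pads on the head and the button covered. Handing in.

```bash
python3 -c "
from rig import ctrl;print(ctrl.finish_job())"
```

```text
the job is handed in; nothing more can be done
None
```

I freed the clamp, squeezed the button in, pulled the rod out to its last stop, and handed the job in with the gripper still holding it there. It took about 11.7 s of the 45 s allowed.

- **Clamp:** I turned the knob counterclockwise until the torque jumped from 0.04 to -1.9 N m, which I took as the end of its travel. The last picture shows the bar crosswise. I did not measure its final angle; the hand itself turned slightly past the expected stop.
- **Button:** I squeezed the head at 60 N before pulling. The opening read about 34 mm, against 35 mm expected with the button fully in and 43 mm with it out. It stayed at 33–34 mm through the whole pull.
- **Rod:** The hand travelled 110 mm in all, passing the first stop without a catch. At the end the pull rose from 10 to 24 N, so the rod is against its solid stop, and it held steady through the last check.
- **Bystanders:** I saw no sign of touching anything else, but the last pictures show only some of the other items. The arm hides part of the view near the vise.

One disagreement: the top and wrist cameras put the knob about 7 mm apart in x. I centred it by the fingers in a closer wrist view and then by the contact forces.

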